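Turn the square shade tile over in its turn-over tray

ROBOT

A 6-joint arm with a two-finger parallel gripper is mounted at the origin on a cart in front of the work surface, level with it; the furniture and walls round the work are solid. World frame = base frame: x ahead of the robot, y to its left, z up, the work surface at z = 0. Lengths are in m, angles in rad, forces in N, time in s.
With the tool pointing down it reaches from about 0.15 to 0.775 m from the base axis. Payload 6.1 kg.
Tool frame: the origin (TCP) lies at the very end of the fingers, on their centre line; the grasp point (between the pads) lies grip_depth behind it (grip_depth is the distance from the TCP to the grasp point, in m); z points along the fingers, y is the line along which they close (so a half turn about z gives the same grasp; the last joint's range is limited). The gripper opens to 85 mm and grips with 20 to 120 N. Pads are 22 mm wide; open, the fingers measure 114 mm over their backs; the gripper's body (76 mm by 85 mm) begins 54 mm behind the grasp point. The pads swing forward as they close: fully open they stand 13 mm farther back than shut.
Start: joints at [1.263, 0.126, -0.04, 1.405, 0, 1.571], TCP at [0.159, 0.5, 0.231] pointing down, gripper open.
Joint ranges: [-2.72, 2.72], [-0.95, 1.95], [-1.27, 1.35], [-1.78, 2.02], [-1.46, 1.47], [-3.14, 3.14]. Speed limits (rad/s): [2.39, 2.39, 3.01, 3.14, 3.14, 3.14].

INTERFACE

Orientations are given as [roll, pitch, yaw] about the fixed x, y, z axes, in that order (R = Rz(yaw) Ry(pitch) Rx(roll)).
In Python, from plant import * gives the robot as it stands.
- The arm moves only by the tool jog_arm, never from a script. Its argument "moves" is a list of rows, each a list of 5 numbers: the shift along the tool's x, y, z in m, then the turn about the tool's z in degrees, then the finger opening in m, from 0 to 0.0854. In form: [[dx, dy, dz, roll, gripper], ...]. A call has 1 to 5 rows; each row is the pose to reach, as a shift and turn from the pose commanded when the call began, along the tool's axes at that moment; what a row does not reach only later rows make up. A row lasts 1/10 s, in which the tool goes at most 50 mm and 8.59 degrees, less where a joint would pass 70% of its speed; a pose out of reach is approached as far as the arm can. A call with a gripper value outside its range is refused whole. The fingers move at their own pace and stop on an object; "grip_force" is the grip in N (left out, the last holds). Time passes only in rows, so rows that repeat a pose let the fingers close. It gives the time, the measured TCP pose, the force, the opening and the grip force at its end, in the units of the state.
- observe(): the state, without advancing time (a new reading comes with each control period).
- grab_frame(name): name is "scene" or "top" or "wrist"; returns the picture (384x512x3 uint8, blue, green, red); there is no depth.
- calibration(name): a dict with "camera_matrix" (3x3 intrinsics, pixels), "distortion" ([k1, k2, p1, p2, k3] as OpenCV has them; the pictures are not rectified), "origin" and "attitude" of the camera in the world. Camera axes: x right, y down, z forward; pixel columns grow to the right and rows downward; lengths in m; the calibration is good to about 2 mm. A picture is of the moment at which its call begins: read the wrist's pose just before it. calibration takes no time and is no camera call; for the wrist camera it gives the pose at the moment of the call.
- close_job(): hands the job in; it is judged then, once.
Trained networks look in the newest picture that a camera, given by its name, has taken for a name from the list of things; names that differ only in an ending like _2 or _b are one class to them, and where a whole thing is asked for, a point or a joint stands for the part that bears it (a point fixed in the world has none). Each returns a list of dicts, best first, with "conf" (0 to 1); they miss things now and then, are a little off and sometimes report something else, mostly with a low value. They report only what shows in the picture. A call takes as long as a camera call.
- silhouettes(target, camera): "pixels" (384x512 bool, what is visible of it).
- spot_point(target, camera): "at" ([x, y, z] in m, in the coordinates of the camera as it stood for that picture, good to about 4 mm: a listed point, or the origin of a listed thing).
The state is a dict: "time": time; "joint_pos": joint angles; "qvel": joint speeds; "tau": joint torques, N m; "tool_pos": TCP position; "ee_rot": TCP orientation; "contact_force": force on the tool from outside, world axes, zero at the start; "moment": the same for the moment, N m; "grip_width": finger opening in m; "grip_force": force on a finger pad.
Only numpy, scipy, OpenCV 4.12 (cv2) and the standard library are available. Lean on these libraries where they do the work, as an engineer would, in place of code of your own. Each camera call takes 0.05 s, during which the arm holds its last target. There are 200 camera calls.

TASK

Two turn-over stands are on the counter; one holds a square shade tile, the other a round chip. Turn the square tile over without touching it: lift its tray by the bar, swinging it up and over past upright until the tile slides to the hinge and tumbles onto its other face in the stand's catch pan, then lower the tray fully back down and let go.

Things in the scene. Friction and masses are not known exactly. Their poses are not given: they have to be found in the camera images.
- square_stand_tray (a joint): Angle of the square metal tray on the near half of the stand holding the square tile (inside 83 x 74 mm; rim and hinge-side lip 12 mm high). 0 = down, level (start); grows as the bar swings up and over; 1.57 = upright; stop at 2.05. Swings freely: falls back before upright, stays over past it. The tile slides to the lip by 0.9 rad and drops over it by 1.8; 1.9 is ample.
- square_stand_bar (a point): Centre of the tray's grip bar: round, 12 mm thick, 70 mm long, a thin arm at each end; 48 mm above the worktop with the tray down, 35 mm outside and 25 mm above the rim, so two fingers can close on it from above, one on either long side. It runs along this point's y axis; x points to the hinge with the tray down; axes turn with the tray. The bar may turn between the fingers.
- square_stand_hinge (a point): Middle of the hinge axis, fixed, 23 mm above the worktop. x points level away from the bar across the catch pan, y along the hinge, z up. Tray down: bar centre at x -125, z +25 mm from here; it swings on a circle about y. Catch pan: fixed far half of the stand, x +2 to +99 mm, 92 mm wide, floor at z -2 mm. Black base plate 213 x 110 mm, fixed.
- square_tile: Square white tile, 60 x 60 x 9 mm, 60 g, loose in the tray; origin at its centre. z points out of its blank face, which is up at the start; the hidden face has three brown hair-shade strips. The other, like stand holds a round white chip (58 mm) instead.

How it is judged:
On the way:
1. the tile lies on its other face in the catch pan (angle between square_tile's own z axis and vertical above 2.96 rad and x of square_tile in the frame of square_stand_hinge between 0.005 and 0.085 m and y of square_tile in the frame of square_stand_hinge between -0.03 and 0.03 m and z of square_tile in the frame of square_stand_hinge between -0.005 and 0.015 m), for 0.2 s.
At the end, for the whole second after the job is handed in: The square tile lies at rest in its stand's catch pan with its blank face down (within 10 degrees), and the tray is back down (under 0.12 rad), released (all of step 1 and value of joint square_stand_tray below 0.12 rad and linear speed of square_tile below 0.02 m/s); the robot touches nothing.
It fails at once if the robot touches the tile (contact force between the arm and square_tile above 0.5 N).
It fails at once if the fingers touch the tile (contact force between the fingers and square_tile above 0.5 N).
It also fails if it takes over 58 s, if anything falls off the work surface, if the arm or the gripper's body presses on something with over 40 N, if the wrist force passes 120 N, or if a joint passes its speed limit or range.

## Working session

There is one attempt and no reset: what is moved stays moved. The work goes in short steps, Python scripts to look and compute and a tool call to move; the robot and the scene stay as the last step left them, time stands still between calls to the robot, and variables do not carry over. Pictures are saved under pics/ and viewed, at most 10 in all, crops included, and the job is handed in when it is done.

Besides the shell and the picture viewer there is one more tool, called after "Request:" by a JSON object that holds its "api" and its "payload", one argument or row to a line. jog_arm: Moves the arm, as the interface text tells. Its arguments: {"type":"object","properties":{"moves":{"type":"array"},"grip_force":{"type":"number"}},"required":["moves"]}

```bash
mkdir -p pics; ls
cat > h.py <<'E'
from plant import *
import numpy as np, cv2
from scipy.spatial.transform import Rotation as R
def cam(name):
    c=calibration(name); a=np.array(c["attitude"],float)
    M=a if a.shape==(3,3) else (R.from_euler('xyz',a).as_matrix() if a.size==3 else None)
    return c,M,np.array(c["origin"])
def spot(t,name):
    c,M,o=cam(name)
    return [(round(d["conf"],2),np.round(o+M@np.array(d["at"]),4)) for d in spot_point(t,name)]
E
python3 - <<'E'
from h import *
print(observe()); 
for n in ("scene","top"):
    cv2.imwrite(f"pics/{n}0.png",grab_frame(n)); print(n,calibration(n))
    for t in ("square_stand_bar","square_stand_hinge","square_tile"): print(t,spot(t,n))
E
```

```text
pics
{'time': 0.0, 'joint_pos': array([ 1.26298808e+00,  1.26363762e-01, -4.05837051e-02,  1.40540819e+00,
        2.40828803e-05,  1.57077601e+00]), 'qvel': array([ 0.00057802,  0.00021657,  0.0010007 , -0.00065438, -0.00114706,
       -0.00034139]), 'tau': array([-3.51110393e-03, -4.35918474e+01,  3.52919984e+01,  1.72653375e-02,
       -1.34786310e-04,  8.80456721e-07]), 'tool_pos': array([0.15893084, 0.4999435 , 0.23054812]), 'ee_rot': array([-3.14003332e+00, -2.41145323e-05,  2.83380469e+00]), 'contact_force': array([-0.22380336,  0.31794494, -0.47672651]), 'moment': array([ 0.00600561, -0.01834974, -0.02035655]), 'grip_force': 0.0, 'grip_width': 0.08519854661602062}
scene {'camera_matrix': array([[438.70553317,   0.        , 250.72570117],
       [  0.        , 438.70553317, 196.06453031],
       [  0.        ,   0.        ,   1.        ]]), 'distortion': array([-0.1191284,  0.       ,  0.       ,  0.       ,  0.       ]), 'origin': array([-0.07844132, -0.38950296,  0.52747203]), 'attitude': array([-2.1374577 ,  0.01954095, -1.01333405])}
square_stand_bar [(0.72, array([ 0.4282, -0.0833,  0.0481]))]
square_stand_hinge [(0.7, array([ 0.5536, -0.0664,  0.0232])), (0.49, array([ 0.4263, -0.0839,  0.0491]))]
square_tile [(0.81, array([ 0.5054, -0.0714,  0.0141]))]
top {'camera_matrix': array([[474.19879234,   0.        , 254.47704215],
       [  0.        , 474.19879234, 197.72584457],
       [  0.        ,   0.        ,   1.        ]]), 'distortion': array([0.04484665, 0.        , 0.        , 0.        , 0.        ]), 'origin': array([0.37129647, 0.0133552 , 0.88577943]), 'attitude': array([-2.98092237, -0.00744259, -1.58950162])}
square_stand_bar [(0.62, array([ 0.4271, -0.0889,  0.0503]))]
square_stand_hinge [(0.66, array([ 0.5531, -0.0624,  0.025 ]))]
square_tile [(0.87, array([ 0.5083, -0.0766,  0.0106]))]
```

View pics/top0.png

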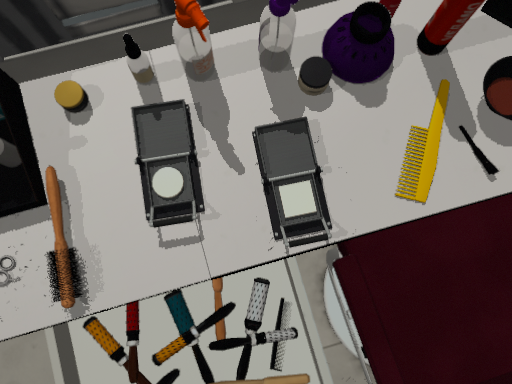

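View pics/scene0.png

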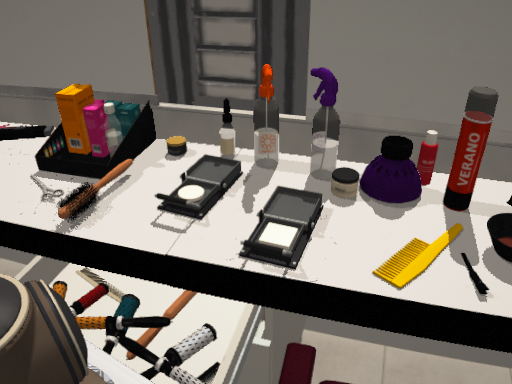

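The top view shows the square stand right of centre, with the tile at (299,199), the bar at about (307,240) and the hinge at about (288,179). The round stand is on the left. The scene view agrees. The bar-to-hinge distance is about 127 mm, close to the expected 125 mm.

```bash
cat >> h.py <<'E'
def ray(name,uv,z):
    c,M,o=cam(name)
    p=cv2.undistortPoints(np.array(uv,float).reshape(-1,1,2),c["camera_matrix"],c["distortion"]).reshape(-1,2)
    d=np.c_[p,np.ones(len(p))]@M.T
    return o+d*((z-o[2])/d[:,2])[:,None]
def to_tool(p):  # shift in tool axes for TCP to go to p
    s=observe(); return R.from_euler('xyz',s["ee_rot"]).as_matrix().T@(np.array(p)-s["tool_pos"])
E
python3 - <<'E'
from h import *
import plant
print([ (k,getattr(plant,k)) for k in dir(plant) if 'grip' in k.lower() or 'depth' in k.lower()])
grab_frame("top")
for t in ("square_stand_hinge","square_stand_tray","square_stand_bar","square_tile"):
    for d in silhouettes(t,"top")[:2]:
        m=d["pixels"].astype(np.uint8); ys,xs=np.nonzero(m)
        r=cv2.minAreaRect(np.c_[xs,ys].astype(np.float32)); b=ray("top",cv2.boxPoints(r),.02)
        e=[b[1]-b[0],b[2]-b[1]]
        print(t,d["conf"],len(xs),b.mean(0).round(4),[(round(np.hypot(*v[:2]),4),round(np.degrees(np.arctan2(v[1],v[0])),1)) for v in e])
for t in ("square_stand_bar","square_stand_hinge"): print(spot(t,"top"))
E
```

```text
[('grip_depth', 0.0187)]
square_stand_hinge 0.78 5878 [ 0.5427 -0.067   0.02  ] [(np.float64(0.1155), np.float64(-79.0)), (np.float64(0.2398), np.float64(-171.0))]
square_stand_tray 0.65 1639 [ 0.4915 -0.0796  0.02  ] [(np.float64(0.0904), np.float64(-77.8)), (np.float64(0.1361), np.float64(-169.5))]
square_stand_bar 0.65 1714 [ 0.4916 -0.0787  0.02  ] [(np.float64(0.09), np.float64(-76.7)), (np.float64(0.1369), np.float64(-168.5))]
square_tile 0.72 1043 [ 0.5085 -0.0744  0.02  ] [(np.float64(0.0608), np.float64(-78.3)), (np.float64(0.0616), np.float64(-169.8))]
[(0.68, array([ 0.4279, -0.0882,  0.0496]))]
[(0.93, array([ 0.5537, -0.0636,  0.0247]))]
```

Request:
{"api": "jog_arm", "payload": {
  "moves": [
    [-0.033, -0.037, 0, 0, 0.04],
    [-0.066, -0.074, 0, 0, 0.04],
    [-0.1, -0.11, 0, 0, 0.04],
    [-0.133, -0.147, 0, 0, 0.04],
    [-0.167, -0.184, 0, 0, 0.04]
  ],
  "grip_force": 25
}}

```text
time: 1.25
tool_pos: [0.2626, 0.2729, 0.2314]
ee_rot: [3.141, 0.001, 2.835]
contact_force: [1.6, 0.4, 1.1]
grip_width: 0.0399
grip_force: 0.0
```

Request:
{"api": "jog_arm", "payload": {
  "moves": [
    [-0.033, -0.037, 0, 0, 0.04],
    [-0.066, -0.074, 0, 0, 0.04],
    [-0.1, -0.11, 0, 0, 0.04],
    [-0.133, -0.147, 0, 0, 0.04],
    [-0.167, -0.184, 0, 0, 0.04]
  ]
}}

```text
time: 1.75
tool_pos: [0.366, 0.0469, 0.2317]
ee_rot: [3.141, 0.001, 2.834]
contact_force: [0.0, 1.0, 0.4]
grip_width: 0.04
grip_force: 0.0
```

Request:
{"api": "jog_arm", "payload": {
  "moves": [
    [-0.033, -0.037, 0, 0, 0.04],
    [-0.066, -0.074, 0, 0, 0.04],
    [-0.1, -0.11, 0, 0, 0.04],
    [-0.1, -0.11, 0, 8, 0.04],
    [-0.1, -0.11, 0, 16, 0.04]
  ]
}}

```text
time: 2.25
tool_pos: [0.4279, -0.0881, 0.2309]
ee_rot: [-3.141, -0.001, 2.545]
contact_force: [-0.2, 0.0, -0.4]
grip_width: 0.0401
grip_force: 0.0
```

Request:
{"api": "jog_arm", "payload": {
  "moves": [
    [0, 0, 0, 8, 0.04],
    [0, 0, 0, 16, 0.04],
    [0, 0, 0, 24, 0.04],
    [0, 0, 0, 32, 0.04],
    [0, 0, 0, 40, 0.04]
  ]
}}

```text
time: 2.75
tool_pos: [0.4276, -0.0863, 0.2313]
ee_rot: [3.141, 0.0, 1.851]
contact_force: [1.1, -0.6, -0.7]
grip_width: 0.0401
grip_force: 0.0
```

Request:
{"api": "jog_arm", "payload": {
  "moves": [
    [0, 0, 0, 5.6, 0.04],
    [0, 0, 0, 5.6, 0.04],
    [0, 0, 0, 5.6, 0.04],
    [0, 0, 0, 5.6, 0.04]
  ]
}}

```text
time: 3.15
tool_pos: [0.4276, -0.0863, 0.2313]
ee_rot: [3.142, 0.0, 1.76]
contact_force: [-0.3, 0.3, 0.3]
grip_width: 0.0397
grip_force: 0.0
```

Run:
```python
from h import *
cv2.imwrite("pics/w1.png",grab_frame("wrist"))
for t in ("square_stand_bar","square_stand_hinge","square_tile"): print(t,spot(t,"wrist"))
for d in silhouettes("square_tile","wrist")[:1]:
    ys,xs=np.nonzero(d["pixels"]); b=ray("wrist",cv2.boxPoints(cv2.minAreaRect(np.c_[xs,ys].astype(np.float32))),.02)
    print([np.degrees(np.arctan2(*(b[i+1]-b[i])[1::-1])).round(1) for i in range(3)])
print(to_tool([0.428,-0.087,0.048]),calibration("wrist")["origin"])
```

```text
square_stand_bar [(0.66, array([ 0.4306, -0.0903,  0.0447]))]
square_stand_hinge [(0.73, array([ 0.5535, -0.066 ,  0.0178]))]
square_tile [(0.71, array([ 0.5083, -0.0766,  0.0158]))]
[np.float64(101.4), np.float64(9.4), np.float64(-75.7)]
[-0.00077834  0.00020842  0.18330261] [ 0.4122682  -0.00844644  0.37341479]
```

View pics/w1.png

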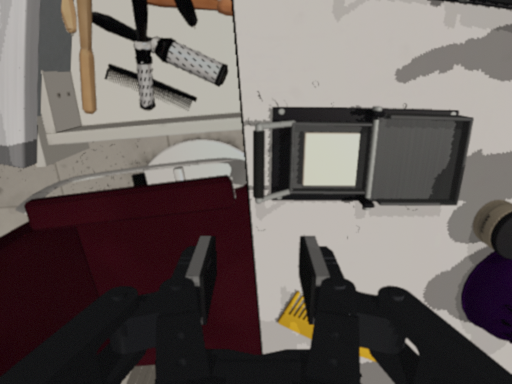

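The wrist view shows the stand nearly aligned with the image. The hinge rod is at column 374 and the bar at about column 260. I'll crop to find the bar precisely.

Run:
```python
from h import *
im=cv2.imread("pics/w1.png"); cv2.imwrite("pics/w1c.png",cv2.resize(im[95:215,235:385],None,fx=5,fy=5,interpolation=cv2.INTER_CUBIC))
```

```text
(no output)
```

View pics/w1c.png

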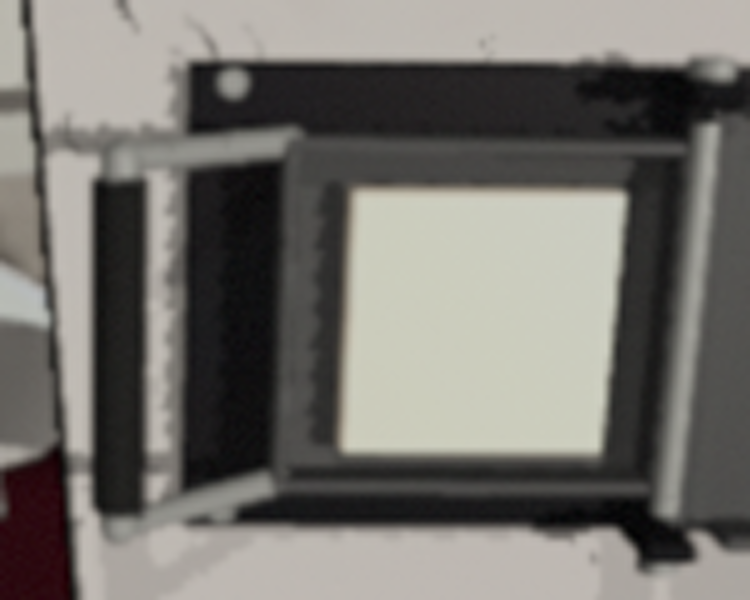

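The bar is the dark cylinder in the crop, from (119,180) to (118,515). That is full-image (258.8,131) to (258.6,198). The hinge-side lip runs from crop (707,125) to (670,515).

Run:
```python
from h import *
b=ray("wrist",[(258.8,131),(258.6,198)],.048); h=ray("wrist",[(376.4,120),(369,198)],.03)
for q in (b,h):
    v=q[0]-q[1]; print(q.mean(0).round(4),np.hypot(*v[:2]).round(4),np.degrees(np.arctan2(v[1],v[0])).round(1))
tile=ray("wrist",[(235+345/5,95+190/5),(235+627/5,95+190/5),(235+605/5,95+455/5),(235+338/5,95+455/5)],.02)
print(tile.round(4)); 
for i in range(4):
    v=tile[(i+1)%4]-tile[i]; print(np.hypot(*v[:2]).round(4),np.degrees(np.arctan2(v[1],v[0])).round(1))
print(to_tool(np.r_[b.mean(0)[:2],.048]))
```

```text
[ 0.4292 -0.0897  0.048 ] 0.0705 100.7
[ 0.5502 -0.0652  0.03  ] 0.0866 101.4
[[ 0.4718 -0.052   0.02  ]
 [ 0.5321 -0.0401  0.02  ]
 [ 0.544  -0.0993  0.02  ]
 [ 0.484  -0.1108  0.02  ]]
0.0614 11.1
0.0604 -78.6
0.0611 -169.2
0.06 101.7
[-0.00368437  0.00089349  0.18330272]
```

Request:
{"api": "jog_arm", "payload": {
  "moves": [
    [-0.004, 0.001, 0.03, 0, 0.04],
    [-0.004, 0.001, 0.06, 0, 0.04],
    [-0.004, 0.001, 0.1, 0, 0.04],
    [-0.004, 0.001, 0.13, 0, 0.04],
    [-0.004, 0.001, 0.14, 0, 0.04]
  ]
}}

```text
time: 3.9
tool_pos: [0.4273, -0.0896, 0.0884]
ee_rot: [-3.137, -0.002, 1.759]
contact_force: [-0.3, 0.5, 1.3]
grip_width: 0.0402
grip_force: 0.0
```

Request:
{"api": "jog_arm", "payload": {
  "moves": [
    [0, 0, 0.02, 0, 0.04],
    [0, 0, 0.04, 0, 0.04],
    [0, 0, 0.055, 0, 0.04],
    [0, 0, 0.062, 0, 0.04],
    [0, 0, 0.062, 0, 0.04]
  ]
}}

```text
time: 4.4
tool_pos: [0.4293, -0.09, 0.0293]
ee_rot: [-3.141, -0.0, 1.759]
contact_force: [0.6, -0.2, 0.2]
grip_width: 0.0397
grip_force: 0.0
```

Run:
```python
from h import *
cv2.imwrite("pics/s2.png",cv2.resize(grab_frame("scene")[150:300,180:380],None,fx=4,fy=4,interpolation=cv2.INTER_CUBIC))
s=observe();print(s["tool_pos"],s["ee_rot"],s["contact_force"])
```

```text
[ 0.42976245 -0.09009102  0.02992163] [3.14118162e+00 1.50493710e-04 1.75875752e+00] [1.00040088 0.73362641 0.34202038]
```

View pics/s2.png

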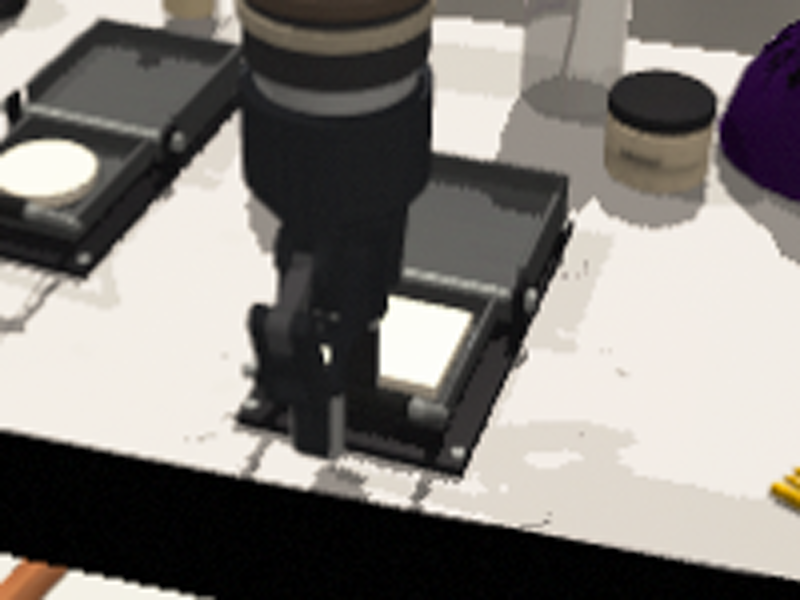

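The fingers straddle the bar, near finger at (317,420) and the bar end at (428,410). I'll close on it.

Request:
{"api": "jog_arm", "payload": {
  "moves": [
    [0, 0, 0, 0, 0.02],
    [0, 0, 0, 0, 0.005],
    [0, 0, 0, 0, 0.005],
    [0, 0, 0, 0, 0.005],
    [0, 0, 0, 0, 0.005]
  ],
  "grip_force": 30
}}

```text
time: 4.95
tool_pos: [0.4295, -0.0903, 0.0303]
ee_rot: [3.141, 0.001, 1.758]
contact_force: [-3.0, -0.7, 6.0]
grip_width: 0.0112
grip_force: 29.3
```

Run:
```python
from h import *
# arc in (along +tool y, up) relative to start, for tray angles
x0,z0=-.125,.025
for a in np.arange(0,115,4.5):
    t=np.radians(a); x=x0*np.cos(t)+z0*np.sin(t); z=-x0*np.sin(t)+z0*np.cos(t)
    print(a,round(x-x0,4),round(z-z0,4))
s=observe();print(s["tool_pos"],s["ee_rot"],s["contact_force"],s["grip_width"],s["grip_force"])
```

```text
0.0 0.0 0.0
4.5 0.0023 0.0097
9.0 0.0054 0.0192
13.5 0.0093 0.0285
18.0 0.0138 0.0374
22.5 0.0191 0.0459
27.0 0.025 0.054
31.5 0.0315 0.0616
36.0 0.0386 0.0687
40.5 0.0462 0.0752
45.0 0.0543 0.0811
49.5 0.0628 0.0863
54.0 0.0718 0.0908
58.5 0.081 0.0946
63.0 0.0905 0.0977
67.5 0.1003 0.1001
72.0 0.1101 0.1016
76.5 0.1201 0.1024
81.0 0.1301 0.1024
85.5 0.1401 0.1016
90.0 0.15 0.1
94.5 0.1597 0.0977
99.0 0.1692 0.0946
103.5 0.1785 0.0907
108.0 0.1874 0.0862
112.5 0.1959 0.0809
[ 0.42951621 -0.09029751  0.03028357] [3.14100271e+00 9.13966380e-04 1.75844358e+00] [-2.96291864 -0.6584755   5.97242492] 0.011221386728194163 29.301208555698395
```

Request:
{"api": "jog_arm", "payload": {
  "moves": [
    [0, 0.002, -0.01, 0, 0.005],
    [0, 0.005, -0.019, 0, 0.005],
    [0, 0.009, -0.028, 0, 0.005],
    [0, 0.014, -0.037, 0, 0.005],
    [0, 0.019, -0.046, 0, 0.005]
  ]
}}

```text
time: 5.45
tool_pos: [0.4467, -0.087, 0.0759]
ee_rot: [-3.138, 0.001, 1.758]
contact_force: [-3.0, -3.9, -1.1]
grip_width: 0.0108
grip_force: 29.2
```

Request:
{"api": "jog_arm", "payload": {
  "moves": [
    [0, 0.006, -0.008, 0, 0.005],
    [0, 0.012, -0.016, 0, 0.005],
    [0, 0.02, -0.023, 0, 0.005],
    [0, 0.027, -0.029, 0, 0.005],
    [0, 0.035, -0.035, 0, 0.005]
  ]
}}

```text
time: 5.95
tool_pos: [0.4801, -0.0808, 0.1121]
ee_rot: [-3.137, 0.002, 1.758]
contact_force: [-11.1, -4.9, 9.0]
grip_width: 0.0108
grip_force: 29.9
```

Request:
{"api": "jog_arm", "payload": {
  "moves": [
    [0, 0.009, -0.005, 0, 0.005],
    [0, 0.018, -0.01, 0, 0.005],
    [0, 0.027, -0.014, 0, 0.005],
    [0, 0.036, -0.017, 0, 0.005],
    [0, 0.046, -0.019, 0, 0.005]
  ]
}}

```text
time: 6.45
tool_pos: [0.5282, -0.0717, 0.1308]
ee_rot: [3.141, 0.001, 1.758]
contact_force: [-2.0, -3.3, 3.2]
grip_width: 0.0109
grip_force: 31.2
```

Request:
{"api": "jog_arm", "payload": {
  "moves": [
    [0, 0.01, -0.002, 0, 0.005],
    [0, 0.02, -0.002, 0, 0.005],
    [0, 0.03, -0.002, 0, 0.005],
    [0, 0.04, -0.002, 0, 0.005],
    [0, 0.05, 0, 0, 0.005]
  ]
}}

```text
time: 6.95
tool_pos: [0.5779, -0.0622, 0.1295]
ee_rot: [3.141, 0.001, 1.758]
contact_force: [-0.4, -5.2, 4.4]
grip_width: 0.0108
grip_force: 31.9
```

Request:
{"api": "jog_arm", "payload": {
  "moves": [
    [0, 0.01, 0.002, 0, 0.005],
    [0, 0.019, 0.005, 0, 0.005],
    [0, 0.028, 0.009, 0, 0.005],
    [0, 0.037, 0.014, 0, 0.005],
    [0, 0.039, 0.015, 0, 0.005]
  ]
}}

```text
time: 7.45
tool_pos: [0.6163, -0.0547, 0.1133]
ee_rot: [-3.142, 0.0, 1.759]
contact_force: [0.3, -5.6, 1.3]
grip_width: 0.0107
grip_force: 32.3
```

Request:
{"api": "jog_arm", "payload": {
  "moves": [
    [0, 0, 0, 0, 0.005],
    [0, 0, 0, 0, 0.005],
    [0, 0, 0, 0, 0.005],
    [0, 0, 0, 0, 0.005],
    [0, 0, 0, 0, 0.005]
  ]
}}

```text
time: 7.95
tool_pos: [0.6156, -0.0549, 0.1137]
ee_rot: [-3.141, 0.0, 1.758]
contact_force: [0.2, -5.8, 0.7]
grip_width: 0.0106
grip_force: 32.2
```

Run:
```python
from h import *
a=grab_frame("scene")[150:300,180:380]; b=grab_frame("top")[100:250,220:370]
cv2.imwrite("pics/s3.png",np.hstack([cv2.resize(a,(450,400)),cv2.resize(b,(350,400))]))
print(spot("square_tile","scene"),spot("square_tile","top"))
s=observe();print(s["tool_pos"],s["contact_force"])
```

```text
[] []
[ 0.6155987  -0.05486914  0.11377958] [ 0.39016604 -5.38390748 -0.30097552]
```

View pics/s3.png

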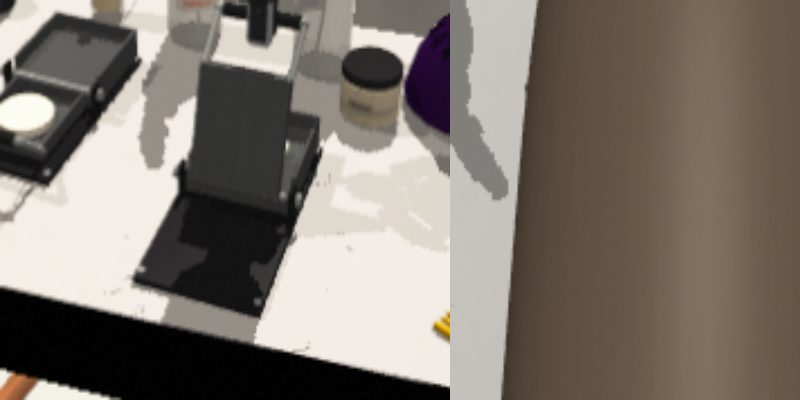

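The tray is past upright. It hides the pan in the scene view, and the arm hides it in the top view. Next I'll check from the wrist camera.

Run:
```python
from h import *
cv2.imwrite("pics/w3.png",grab_frame("wrist"))
print(spot("square_tile","wrist"))
```

```text
[(0.9, array([ 0.5842, -0.0615,  0.0273])), (0.3, array([ 0.6124, -0.0528,  0.1326]))]
```

View pics/w3.png

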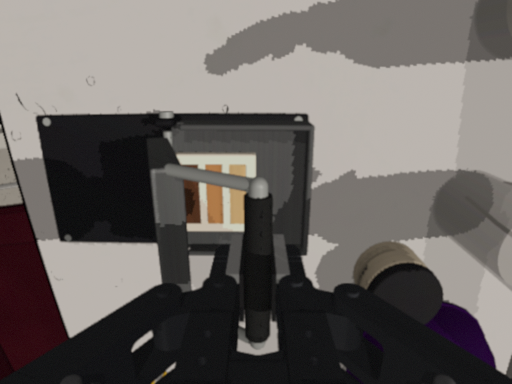

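The wrist view shows the tile in the pan with its three strips up, at about (215,193), and its measured position fits the pan. Now I'll swing the tray back down.

Request:
{"api": "jog_arm", "payload": {
  "moves": [
    [0, -0.01, -0.006, 0, 0.005],
    [0, -0.02, -0.01, 0, 0.005],
    [0, -0.029, -0.013, 0, 0.005],
    [0, -0.039, -0.015, 0, 0.005]
  ]
}}

```text
time: 8.65
tool_pos: [0.5784, -0.0618, 0.1298]
ee_rot: [3.138, 0.0, 1.759]
contact_force: [3.6, -3.0, 6.8]
grip_width: 0.0108
grip_force: 31.8
```

Request:
{"api": "jog_arm", "payload": {
  "moves": [
    [0, -0.01, -0.002, 0, 0.005],
    [0, -0.02, -0.002, 0, 0.005],
    [0, -0.03, -0.002, 0, 0.005],
    [0, -0.04, -0.002, 0, 0.005],
    [0, -0.05, 0, 0, 0.005]
  ]
}}

```text
time: 9.15
tool_pos: [0.5271, -0.0712, 0.1295]
ee_rot: [3.141, -0.0, 1.759]
contact_force: [0.7, -3.4, 6.1]
grip_width: 0.0105
grip_force: 32.1
```

Request:
{"api": "jog_arm", "payload": {
  "moves": [
    [0, -0.01, 0.002, 0, 0.005],
    [0, -0.019, 0.005, 0, 0.005],
    [0, -0.028, 0.009, 0, 0.005],
    [0, -0.037, 0.014, 0, 0.005],
    [0, -0.046, 0.019, 0, 0.005]
  ]
}}

```text
time: 9.65
tool_pos: [0.4814, -0.0797, 0.1095]
ee_rot: [-3.141, -0.001, 1.759]
contact_force: [3.5, -0.5, -3.7]
grip_width: 0.0109
grip_force: 31.4
```

Request:
{"api": "jog_arm", "payload": {
  "moves": [
    [0, -0.008, 0.006, 0, 0.005],
    [0, -0.015, 0.012, 0, 0.005],
    [0, -0.023, 0.019, 0, 0.005],
    [0, -0.029, 0.027, 0, 0.005],
    [0, -0.035, 0.035, 0, 0.005]
  ]
}}

```text
time: 10.15
tool_pos: [0.4473, -0.0862, 0.0745]
ee_rot: [-3.141, -0.001, 1.759]
contact_force: [2.0, 2.7, -0.9]
grip_width: 0.0105
grip_force: 31.3
```

Request:
{"api": "jog_arm", "payload": {
  "moves": [
    [0, -0.005, 0.009, 0, 0.005],
    [0, -0.01, 0.018, 0, 0.005],
    [0, -0.014, 0.027, 0, 0.005],
    [0, -0.017, 0.036, 0, 0.005],
    [0, -0.019, 0.045, 0, 0.005]
  ]
}}

```text
time: 10.65
tool_pos: [0.4293, -0.0898, 0.0297]
ee_rot: [3.141, -0.0, 1.759]
contact_force: [-0.7, 5.1, 40.0]
grip_width: 0.0106
grip_force: 36.4
```

Request:
{"api": "jog_arm", "payload": {
  "moves": [
    [0, 0, -0.001, 0, 0.005],
    [0, 0, -0.001, 0, 0.02],
    [0, 0, -0.001, 0, 0.04],
    [0, 0, -0.001, 0, 0.04],
    [0, 0, -0.001, 0, 0.04]
  ]
}}

```text
time: 11.15
tool_pos: [0.4291, -0.0902, 0.0311]
ee_rot: [-3.141, 0.0, 1.758]
contact_force: [-0.5, 0.6, -0.2]
grip_width: 0.04
grip_force: 0.0
```

Request:
{"api": "jog_arm", "payload": {
  "moves": [
    [0, 0, -0.02, 0, 0.04],
    [0, 0, -0.05, 0, 0.04],
    [0, 0, -0.09, 0, 0.04],
    [0, 0, -0.13, 0, 0.04],
    [0, 0, -0.16, 0, 0.04]
  ]
}}

```text
time: 11.65
tool_pos: [0.4296, -0.0902, 0.1938]
ee_rot: [3.14, 0.001, 1.759]
contact_force: [0.1, 0.2, -0.2]
grip_width: 0.0402
grip_force: 0.0
```

Request:
{"api": "jog_arm", "payload": {
  "moves": [
    [0, -0.02, 0, 0, 0.04],
    [0, -0.06, 0, 0, 0.04],
    [0, -0.1, 0, 0, 0.04],
    [0, -0.1, 0, 0, 0.04],
    [0, -0.1, 0, 0, 0.04]
  ]
}}

```text
time: 12.15
tool_pos: [0.3308, -0.109, 0.1916]
ee_rot: [3.14, 0.001, 1.757]
contact_force: [-0.4, 0.5, 0.5]
grip_width: 0.0399
grip_force: 0.0
```

Run:
```python
from h import *
a=grab_frame("scene")[150:300,180:380]; b=grab_frame("top")[100:250,220:370]
cv2.imwrite("pics/s4.png",np.hstack([cv2.resize(a,(450,400)),cv2.resize(b,(350,400))]))
grab_frame("wrist")
for n in ("scene","top","wrist"): print(n,spot("square_tile",n),spot("square_stand_bar",n))
```

```text
scene [(0.74, array([ 0.5861, -0.0571,  0.0238]))] [(0.72, array([ 0.4261, -0.0845,  0.0481]))]
top [(0.62, array([ 0.5855, -0.0624,  0.0239]))] [(0.66, array([ 0.4278, -0.0876,  0.0472]))]
wrist [(0.92, array([ 0.5839, -0.0607,  0.0242]))] [(0.66, array([ 0.427 , -0.0894,  0.0452]))]
```

View pics/s4.png

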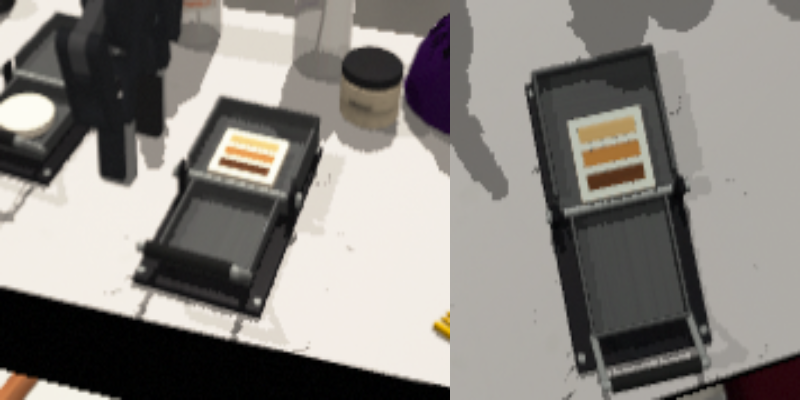

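The tile lies flat in the catch pan with its strips up, at (250,155) in the left half. The tray is empty and level, and the gripper is clear of everything. I'm handing in.

```bash
python3 -c "
from plant import *
print(close_job())"
```

```text
the job is handed in; nothing more can be done
None
```

The square tile was turned over into its stand's catch pan with its strips up, the tray is back down and released, and the job was handed in at about 12 s; no verdict was returned.

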